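# Load a thread spool and set its drag by the rim-scale handwheel

### The job

Get the bobbin winder ready: stand the thread spool upright in the drag stand's cradle, between the two white rollers and the felt shoe, and let go of it. Then wind the shoe up with the graduated handwheel (clockwise from above) until the felt just begins to bear on the spool, which you have to feel because the shoe's reach is set differently every time, and give the wheel two divisions (20 degrees) more, read at the pointer on the far side of its rim. Never press the spool harder than three divisions past first touch would, move the shoe only by the wheel, and leave the other things on the table where they are.

Things in the scene. Friction and masses are not known exactly. Their poses are not given: they have to be found in the camera images.
- thread_spool: white thread spool with black end flanges, loose, upright on the table, 60 mm high; thread 40 mm in diameter from 5 to 55 mm above its foot, flanges 45 mm in diameter; 55 to 115 g. Origin: centre of its foot; z is its axis, upward. Grasp it from above round the thread.
- drag_stand: drag stand, bolted down: grey base plate 118 (its x) by 262 (its y) by 10 mm thick, cradle at its -y end, grey gearbox under a steel handwheel at its +y end. Origin: under the stand, on the table; x points to the far side, y from cradle to wheel; yaw within 0.3 rad of square to the robot. The wheel axis is at x 0, y 70 mm.
- spool_seat (a point): centre of the foot of a spool that touches both rollers: x 0, y -75, z 12 mm in the stand frame (z 12 is the top of the cradle's white floor disc, 70 mm in diameter); axes as the stand's. Fingers have room at the open +x and -x sides. A spool set down up to 8 mm short of the rollers (to +y) or 5 mm off in x is pushed home by the shoe.
- rollers (a point): midway between the tops of the two white rollers of the cradle, 16 mm in diameter: they stand at x +20 and -20, y -98 mm in the stand frame and reach up to z 78 mm.
- drag_carriage: steel rack with an aluminium collar that carries a rod, a spring and the felt shoe, driven along the stand's -y. Origin: centre of the collar, z 42 mm. The felt (22 mm wide, z 27 to 57 mm) faces -y. The rod is clamped at a reach that differs by up to 18 mm each time and is not reported: at the start 9 to 31 mm are free between felt and the thread of a seated spool.
- drag_wheel (a joint): angle of the handwheel, rad, 0 to 3.4 (end stops), growing clockwise from above, which advances the shoe by 12 mm per rad; 0 to 0.3 at the start. Steady friction about 0.2 N m: it stays where it is left. First touch comes between 1.0 and 2.6 rad; from there the sprung shoe adds about 4.6 N on the spool per 10 degrees and 0.3 N m per rad on the wheel.
- wheel_hub (a point): on the wheel's axis, top of its hub nut (z 97 mm). The level steel wheel is 108 mm in diameter, its rim at z 73 to 88 mm, with black lines on the rim's skirt every 10 degrees (0.1745 rad), longer ones every 30.
- index_pointer (a point): tip of the fixed steel pointer at the far (stand +x) side of the wheel's rim, 56 mm from the axis at z 81 mm, against which the rim's lines are read.
- wheel_handle (a point): centre (z 111 mm) of the wheel's upright crank handle, 40 mm from the axis: a black sleeve 15 to 18 mm in diameter, z 90 to 130 mm, that revolves freely on its pin (end washer to z 134 mm). At wheel angle 0 it bears 250 degrees, counted counter-clockwise from above from the stand's +x at the axis; it goes clockwise as the wheel angle grows.
- ring_stick_b: bystander, loose: short stick with a row of black bobbins, 34x89x33 mm. Origin: centre of its underside.
- ring_stick_c: bystander, loose: shorter stick with a row of black bobbins, 35x63x33 mm. Origin: centre of its underside.
- suture_box_b: bystander, loose: small white carton, 52x76x24 mm. Origin: centre of its underside.
- cap_black_a: bystander, loose: black screw cap, 34 across, 22 high mm. Origin: centre of its underside.
- marker_pen: bystander, loose: white marker pen with a red cap, 17x135x16 mm. Origin: centre of its underside.
- clip_c: bystander, loose: pale blue curved clip with black feet, 14x59x16 mm. Origin: centre of its underside.
- tape_roll: bystander, loose: roll of buff adhesive tape lying flat, 96 across, 25 high mm. Origin: centre of its underside.
Mind the look-alikes: they are no part of the job. Leave any blue, red or turquoise look-alike of the thread_spool alone.

How it is judged (in metres and radians):
On the way, in this order (a step that is already met when the one before it is completed fails the run):
1. the spool stands upright in the cradle, let go, the felt not yet bearing on it (angle between thread_spool's own z axis and vertical below 0.08 rad and z of thread_spool in the frame of spool_seat between -0.004 and 0.004 m and horizontal distance between thread_spool and spool_seat below 0.016 m and contact force between the fingers and thread_spool below 0.1 N and contact force between drag_carriage and thread_spool below 1.5 N), for 0.2 s.
2. the felt shoe bears on the spool (contact force between drag_carriage and thread_spool above 3 N), for 0.2 s.
At the end, for the whole second after the job is handed in: The spool stands upright (within 0.08 rad) on the cradle's floor, its axis within 5 mm of its place against both rollers, and the felt shoe bears on it with 6.5 to 12 N (two divisions past first touch, give or take about half a division); spool and wheel are at rest (angle between thread_spool's own z axis and vertical below 0.08 rad and z of thread_spool in the frame of spool_seat between -0.004 and 0.004 m and horizontal distance between thread_spool and spool_seat below 0.005 m and contact force between drag_carriage and thread_spool between 6.5 and 12 N and linear speed of thread_spool below 0.01 m/s and velocity of joint drag_wheel between -0.02 and 0.02 rad/s).
It fails at once if the shoe presses the spool with more than 15 N (over three divisions past first touch) (contact force between drag_carriage and thread_spool above 15 N).
It fails at once if the robot pushes the rack, rod or shoe itself (more than 3 N) (contact force between any of the fingers, the arm and drag_carriage above 3 N).
It fails at once if a loose bystander is moved by more than 30 mm (distance of any of ring_stick_b, ring_stick_c, suture_box_b, cap_black_a, marker_pen, clip_c, tape_roll from where it was at the start of the episode above 0.03 m).
It also fails if it takes over 72 s, if anything falls off the work surface, if the arm or the gripper's body presses on something with over 40 N, if the wrist force passes 120 N, or if a joint passes its speed limit or range.

### The arm

A 6-joint arm with a two-finger parallel gripper is mounted at the origin on the work surface; the furniture and walls round the work are solid. World frame = base frame: x ahead of the robot, y to its left, z up, the work surface at z = 0. Lengths are in mm, angles in rad, forces in N, time in s.
With the tool pointing down it reaches from about 350 to 775 mm from the base axis. Payload 7.3 kg.
Tool frame: the origin (TCP) lies at the very end of the fingers, on their centre line; the grasp point (between the pads) lies 19 mm behind it; z points along the fingers, y is the line along which they close (so a half turn about z gives the same grasp; the last joint's range is limited). The gripper opens to 92 mm and grips with 3 to 60 N. Pads are 19 mm wide; open, the fingers measure 130 mm over their backs; the gripper's body (75 mm by 190 mm) begins 47 mm behind the grasp point.
Start: joints at [-1.356, 0.342, 1.524, -0, 1.275, -0.146], TCP at [185.36, -491.209, 226.741] pointing down, gripper open.
Joint ranges: [-2.53, 2.53], [-0.77, 2.02], [0.04, 2.7], [-1, 4.14], [0.28, 2.66], [-3.11, 3.11]. Speed limits (rad/s): [2.57, 2.57, 3.14, 3.14, 3.14, 3.14].

### API

Orientations are given as [roll, pitch, yaw] about the fixed x, y, z axes, in that order (R = Rz(yaw) Ry(pitch) Rx(roll)).
In Python, from plant import bot gives the robot as it stands.
- The arm moves only by the tool jog_arm, never from a script. Its argument "targets" is a list of rows, each an object with "xyz": the shift along the tool's x, y, z as a fraction of full scale, a list of three; "spin": the turn about the tool's z as a fraction of full scale. In form: [{"xyz": [x, y, z], "spin": spin}, ...]. A call has exactly 10 rows; each row shifts and turns the commanded pose from where the row before left it, along the tool's axes as they then stand; what a row does not reach is not made up. Full scale, the value 1, is 80 mm for a shift and 0.1 rad for a turn. A row lasts 1/8 s, in which the tool goes at most 62.5 mm and 10.7 degrees, less where a joint would pass 70% of its speed; a pose out of reach is approached as far as the arm can. A call with a number of a shift or a turn outside -1 to 1 is refused whole. A call with a gripper value outside its range is refused whole. "gripper" is the opening in per cent of the stroke, from 0 (shut) to 100 (fully open), set as the call begins (left out, the last holds). The fingers move at their own pace and stop on an object; the grip force is fixed at half the most. Time passes only in rows, so rows that do not move let the fingers close, or fill a call up. It gives the time, the measured TCP pose, the force, the opening and the grip force at its end, in the units of the state.
- bot.get_obs(): the state, without advancing time (a new reading comes with each control period).
- bot.capture(name): name is "side" or "top"; returns the picture (420x560x3 uint8, blue, green, red); there is no depth.
- bot.get_calibration(name): a dict with "vfov" (degrees; the focal length in pixels is half the picture's height over the tangent of half this angle, whatever the lens; pixels are square), "cx", "cy" (the principal point, pixels), "k1" (the pictures are not rectified: a ray, as slopes to the right and down, at radius r is drawn at 1 + k1 r^2 times it, then the intrinsics apply), "eye" and "rotation" of the camera in the world. Camera axes: x right, y down, z forward; pixel columns grow to the right and rows downward; lengths in mm; the calibration is good to about 2 mm. A picture is of the moment at which its call begins. get_calibration takes no time and is no camera call.
- bot.close_job(): hands the job in; it is judged then, once.
The state is a dict: "time": time; "joint_positions": joint angles; "dq": joint speeds; "tau": joint torques, N m; "tool_pos": TCP position; "tcp_rot": TCP orientation; "contact_force": force on the tool from outside, world axes, zero at the start; "moment": the same for the moment, N m; "grip_width": finger opening in mm; "finger_force": force on a finger pad.
Only numpy, scipy, OpenCV 4.12 (cv2) and the standard library are available. Lean on these libraries where they do the work, as an engineer would, in place of code of your own. Each camera call takes 0.05 s, during which the arm holds its last target. There are 200 camera calls.

## Working session

There is one attempt and no reset: what is moved stays moved. The work goes in short steps, Python scripts to look and compute and a tool call to move; the robot and the scene stay as the last step left them, time stands still between calls to the robot, and variables do not carry over. Pictures are saved under pics/ and viewed, at most 10 in all, crops included, and the job is handed in when it is done.

Besides the shell and the picture viewer there is one more tool, called after ">>>" by a JSON object that holds its "api" and its "payload". jog_arm: Moves the arm, as the interface text tells. Shift numbers are shares of 80 mm and turn numbers shares of 0.1 rad, none past 1 either way. Its arguments: {"type":"object","properties":{"targets":{"type":"array","items":{"type":"object","properties":{"xyz":{"type":"array","items":{"type":"number"}},"spin":{"type":"number"}}}},"gripper":{"type":"number"}},"required":["targets"]}

```bash
ls; mkdir -p pics; cat > h.py <<'E'
import numpy as np, cv2
from plant import bot
def K(n):
    c=bot.get_calibration(n); f=210/np.tan(np.radians(c['vfov'])/2); return c,f
def ray(n,u,v):
    c,f=K(n); x,y=(u-c['cx'])/f,(v-c['cy'])/f
    rd=np.hypot(x,y); r=rd
    for _ in range(30): r=rd/(1+c['k1']*r*r)
    s=r/rd if rd>0 else 1
    R=np.array(c['rotation']).reshape(3,3)
    return np.array(c['eye']),R@np.array([x*s,y*s,1])
def onz(n,u,v,z):
    e,d=ray(n,u,v); return e+d*(z-e[2])/d[2]
def proj(n,p):
    c,f=K(n); R=np.array(c['rotation']).reshape(3,3); q=R.T@(np.array(p)-c['eye']); x,y=q[:2]/q[2]; s=1+c['k1']*(x*x+y*y)
    return c['cx']+f*x*s,c['cy']+f*y*s
def tri(n1,p1,n2,p2):
    e1,d1=ray(n1,*p1); e2,d2=ray(n2,*p2)
    A=np.stack([d1,-d2],1); t=np.linalg.lstsq(A,e2-e1,rcond=None)[0]
    a,b=e1+t[0]*d1,e2+t[1]*d2; return (a+b)/2,np.linalg.norm(a-b)
E
python3 - <<'E'
from h import *
for n in('side','top'):
    print(n,bot.get_calibration(n)); cv2.imwrite(f'pics/{n}0.png',cv2.resize(bot.capture(n),(784,588),interpolation=cv2.INTER_CUBIC))
    cv2.imwrite(f'pics/raw_{n}0.png',bot.capture(n))
print(bot.get_obs())
E
```

```text
pics
side {'vfov': 49.776245433602476, 'cx': 287.5806300699488, 'cy': 208.65551620521168, 'k1': -0.08562136601151153, 'eye': array([ 384.31514877, -994.3677446 ,  567.35580802]), 'rotation': array([-2.03638824,  0.00825534, -0.15471972])}
top {'vfov': 44.50092436021559, 'cx': 281.1230159504193, 'cy': 203.840325247831, 'k1': -0.026790752801646965, 'eye': array([ 282.41976801,  -61.87364885, 1322.20109621]), 'rotation': array([-2.94804860e+00,  1.78241045e-04, -1.57884613e+00])}
{'time': 0.2, 'joint_positions': array([-1.35600304e+00,  3.42452447e-01,  1.52461378e+00,  1.05741546e-05,
        1.27540448e+00, -1.45990830e-01]), 'dq': array([-0.00079664, -0.00245906, -0.00189688, -0.00137958, -0.00186115,
       -0.00103949]), 'tau': array([ 2.12725216e-03, -4.31084812e+01, -2.44157642e+01,  7.17279618e-02,
        5.38811821e-02, -1.02141396e-04]), 'tool_pos': array([ 185.30996728, -490.97180405,  226.32601571]), 'tcp_rot': array([-3.14072541e+00, -1.37738529e-04,  3.60780972e-01]), 'contact_force': array([-0.77687575, -0.65030904, -0.32937866]), 'moment': array([-0.03333161, -0.03541016,  0.04251631]), 'finger_force': 0.0, 'grip_width': 91.6907257668912}
```

View pics/side0.png

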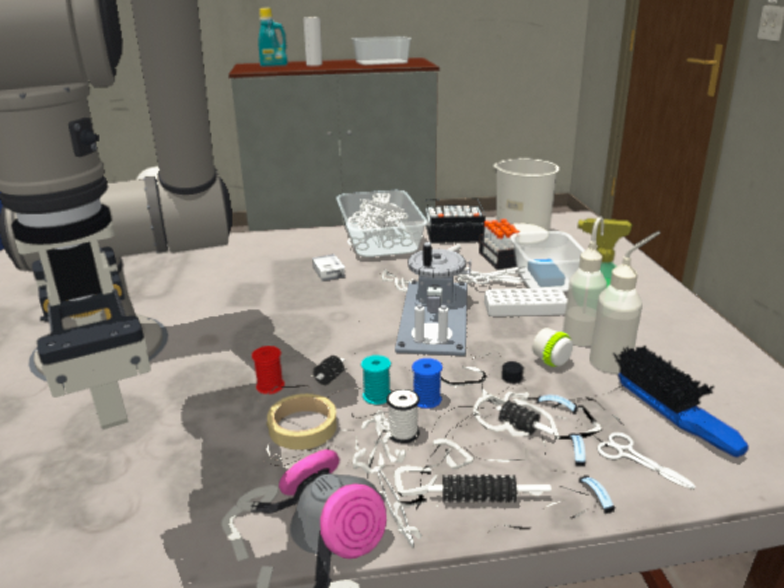

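View pics/top0.png

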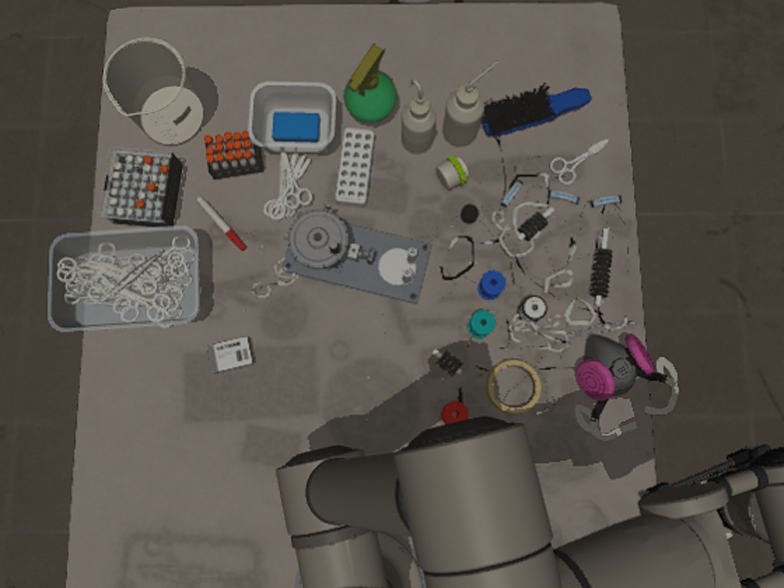

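The side view shows the white spool at about (403,415)/1.4 and the stand at about (435,300)/1.4. The top view shows the white spool at (534,307)/1.4, the wheel hub at (318,238)/1.4 and the cradle disc at (397,266)/1.4. I'll zoom in for precise pixels.

```bash
sed -i "s/R=np.array(c\['rotation'\]).reshape(3,3)/R=Rot.from_euler('xyz',c['rotation']).as_matrix()/; 1a from scipy.spatial.transform import Rotation as Rot" h.py
python3 - <<'E'
from h import *
t=cv2.imread('pics/raw_top0.png'); s=cv2.imread('pics/raw_side0.png')
def crop(im,x0,y0,w,h,k):
    o=cv2.resize(im[y0:y0+h,x0:x0+w],None,fx=k,fy=k,interpolation=cv2.INTER_CUBIC)
    for x in range(-(-x0//10)*10,x0+w,10): cv2.line(o,((x-x0)*k,0),((x-x0)*k,6),(0,0,255),1); cv2.putText(o,str(x),((x-x0)*k,16),0,.35,(0,0,255),1)
    for y in range(-(-y0//10)*10,y0+h,10): cv2.line(o,(0,(y-y0)*k),(6,(y-y0)*k),(0,0,255),1); cv2.putText(o,str(y),(8,(y-y0)*k+4),0,.35,(0,0,255),1)
    return o
a=crop(t,198,142,114,80,7)
cv2.imwrite('pics/c1.png',a)
b=crop(s,265,168,80,150,4); c=crop(t,355,195,56,50,8)
o=np.zeros((600,800,3),np.uint8); o[:600,:320]=b; o[:400,330:330+448]=c; cv2.imwrite('pics/c2.png',o)
# white wheel/handle etc. sanity: table heights
E
```

```text
(no output)
```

View pics/c1.png

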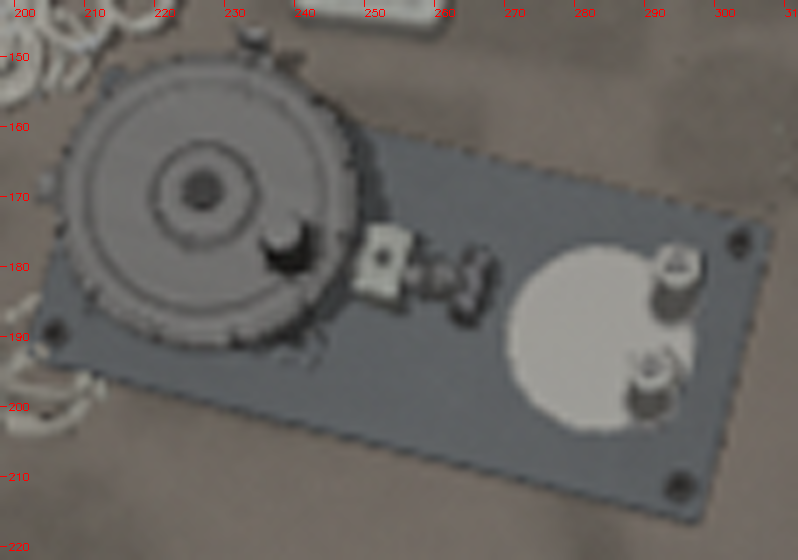

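View pics/c2.png

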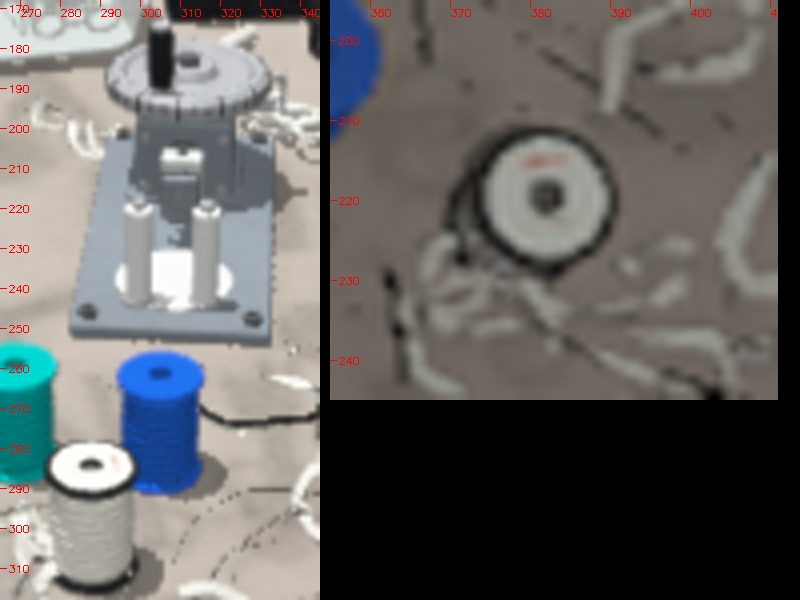

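The crops put the hub nut at top (226.9,169.1), the roller tops at (295.1,179.6) and (291.6,194.6), and the disc at (283.7,190.3). The spool's hole is at top (382,219.6) and side (287.8,284).

```bash
python3 - <<'E'
from h import *
np.set_printoptions(precision=1,suppress=True)
P={'spool':((382,219.6),(287.75,284)),'hub':((226.86,169.14),(312,183)),'rol+':((295.1,179.6),(316.75,219.5)),'rol-':((291.6,194.6),(299.5,219.2)),'handle':((238.5,175.8),(305,175))}
for k,(a,b) in P.items(): print(k,*tri('top',a,'side',b))
print('spool z60',onz('top',382,219.6,60),onz('side',287.75,284,60))
hub=onz('top',226.86,169.14,97);rp=onz('top',295.1,179.6,78);rm=onz('top',291.6,194.6,78);m=(rp+rm)/2
print('hub97',hub,'rollers',rp,rm,np.linalg.norm(rp-rm),'hub-mid',np.linalg.norm((hub-m)[:2]))
print('disc',onz('top',283.7,190.3,12))
c=[onz('top',*q,10) for q in((308.7,173.7),(298,216.6),(204,193.4))]; print('corners',*c,np.linalg.norm(c[0]-c[1]),np.linalg.norm(c[1]-c[2]))
y=hub-m; print('yaw hub-rollers',np.arctan2(-y[0],y[1]),'edge',np.arctan2(-(c[2]-c[1])[0],(c[2]-c[1])[1]),np.arctan2((c[0]-c[1])[1],(c[0]-c[1])[0]))
print('handle134',onz('top',238.5,175.8,134))
E
```

```text
spool [ 486.8 -313.9   64.7] 0.39266739205422563
hub [611.   69.6  96.1] 0.1715128564834819
rol+ [587.5 -98.9  78.7] 0.18975211643294373
rol- [549.2 -89.8  78.2] 0.2995527696827909
handle [585.1  37.6 133.4] 1.3709838955627818
spool z60 [ 487.7 -314.8   60. ] [ 487.5 -307.5   60. ]
hub97 [610.8  69.5  97. ] rollers [587.6 -99.   78. ] [549.4 -89.8  78. ] 39.264424862184065 hub-mid 169.27032302422288
disc [575.2 -70.7  12. ]
corners [ 620. -137.   10.] [ 505.5 -107.2   10. ] [569.1 137.9  10. ] 118.25828031643347 253.196757641536
yaw hub-rollers -0.2528183416179605 edge -0.25364995605331886 -0.25522479790539676
handle134 [584.3  37.6 134. ]
```

>>> {"api": "jog_arm", "payload": {"targets": [{"xyz":[0.616,-0.105,0],"spin":0},{"xyz":[0.616,-0.105,0],"spin":0},{"xyz":[0.616,-0.105,0],"spin":0},{"xyz":[0.616,-0.105,0],"spin":0},{"xyz":[0.616,-0.105,0],"spin":0},{"xyz":[0.616,-0.105,0],"spin":0},{"xyz":[0.616,-0.105,0],"spin":0},{"xyz":[0,0,0],"spin":-1},{"xyz":[0,0,0],"spin":-1},{"xyz":[0,0,0],"spin":-1}], "gripper": 100}}

```text
time: 1.45
tool_pos: [487.4, -314.1, 226.3]
tcp_rot: [-3.141, 0.0, 0.665]
contact_force: [-0.3, 0.6, -0.0]
grip_width: 91.9
finger_force: 0.0
```

>>> {"api": "jog_arm", "payload": {"targets": [{"xyz":[0,0,0.2],"spin":-0.94},{"xyz":[0,0,0.2],"spin":-0.94},{"xyz":[0,0,0.2],"spin":-0.94},{"xyz":[0,0,0.2],"spin":-0.94},{"xyz":[0,0,0.2],"spin":-0.94},{"xyz":[0,0,0.2],"spin":-0.94},{"xyz":[0,0,0.2],"spin":-0.94},{"xyz":[0,0,0],"spin":0},{"xyz":[0,0,0],"spin":0},{"xyz":[0,0,0],"spin":0}]}}

```text
time: 2.7
tool_pos: [487.7, -314.7, 115.5]
tcp_rot: [3.14, 0.001, 1.318]
contact_force: [0.0, 0.1, -0.5]
grip_width: 91.9
finger_force: 0.0
```

>>> {"api": "jog_arm", "payload": {"targets": [{"xyz":[0,0,0.2],"spin":0},{"xyz":[0,0,0.2],"spin":0},{"xyz":[0,0,0.2],"spin":0},{"xyz":[0,0,0.2],"spin":0},{"xyz":[0,0,0.2],"spin":0},{"xyz":[0,0,0.16],"spin":0},{"xyz":[0,0,0],"spin":0},{"xyz":[0,0,0],"spin":0},{"xyz":[0,0,0],"spin":0},{"xyz":[0,0,0],"spin":0}]}}

```text
time: 3.95
tool_pos: [487.6, -314.6, 22.5]
tcp_rot: [3.141, 0.0, 1.319]
contact_force: [0.3, 0.1, 0.5]
grip_width: 91.8
finger_force: 0.0
```

>>> {"api": "jog_arm", "payload": {"targets": [{"xyz":[0,0,0],"spin":0},{"xyz":[0,0,0],"spin":0},{"xyz":[0,0,0],"spin":0},{"xyz":[0,0,0],"spin":0},{"xyz":[0,0,0],"spin":0},{"xyz":[0,0,0],"spin":0},{"xyz":[0,0,0],"spin":0},{"xyz":[0,0,0],"spin":0},{"xyz":[0,0,0],"spin":0},{"xyz":[0,0,0],"spin":0}], "gripper": 0}}

```text
time: 5.2
tool_pos: [487.4, -314.4, 21.9]
tcp_rot: [3.142, 0.0, 1.319]
contact_force: [0.5, 0.3, -0.4]
grip_width: 43.1
finger_force: 30.0
```

>>> {"api": "jog_arm", "payload": {"targets": [{"xyz":[0,0,-0.2],"spin":0},{"xyz":[0,0,-0.3],"spin":0},{"xyz":[0,0,-0.4],"spin":0},{"xyz":[0,0,-0.4],"spin":0},{"xyz":[0,0,-0.3],"spin":0},{"xyz":[0.406,0.036,0],"spin":0},{"xyz":[0.406,0.036,0],"spin":0},{"xyz":[0.406,0.036,0],"spin":0},{"xyz":[0.406,0.036,0],"spin":0},{"xyz":[0.406,0.036,0],"spin":0}]}}

```text
time: 6.45
tool_pos: [542.2, -159.8, 151.1]
tcp_rot: [3.14, 0.0, 1.319]
contact_force: [0.2, -0.8, -0.4]
grip_width: 43.1
finger_force: 30.0
```

>>> {"api": "jog_arm", "payload": {"targets": [{"xyz":[0.406,0.036,0],"spin":0},{"xyz":[0.406,0.036,0],"spin":0},{"xyz":[0.406,0.036,0],"spin":0},{"xyz":[0,0,0.2],"spin":0},{"xyz":[0,0,0.2],"spin":0},{"xyz":[0,0,0.1],"spin":0},{"xyz":[0,0,0],"spin":0},{"xyz":[0,0,0],"spin":0},{"xyz":[0,0,0],"spin":0},{"xyz":[0,0,0],"spin":0}]}}

```text
time: 7.7
tool_pos: [574.6, -68.6, 110.3]
tcp_rot: [3.141, 0.0, 1.319]
contact_force: [-0.2, 0.1, -1.9]
grip_width: 43.2
finger_force: 30.0
```

```bash
python3 - <<'E'
from h import *
o=bot.get_obs(); p=o['tool_pos']; print(p,o['tcp_rot'])
s=bot.capture('side'); cv2.imwrite('pics/raw_s1.png',s)
for z in (p[2]-22,p[2]+38): print(proj('side',[p[0],p[1],z]))
print('seat',proj('side',[574.3,-71.5,12]))
k=5; cv2.imwrite('pics/s1.png',cv2.resize(s[140:260,240:380],None,fx=k,fy=k,interpolation=cv2.INTER_CUBIC))
E
```

```text
[574.62596405 -68.62545901 110.28514056] [3.14085006e+00 7.11343289e-05 1.31872807e+00]
(np.float64(308.6737216128732), np.float64(210.32798824833174))
(np.float64(309.0028603198774), np.float64(186.8541072497497))
seat (np.float64(308.36474255095607), np.float64(239.10479954411682))
```

View pics/s1.png

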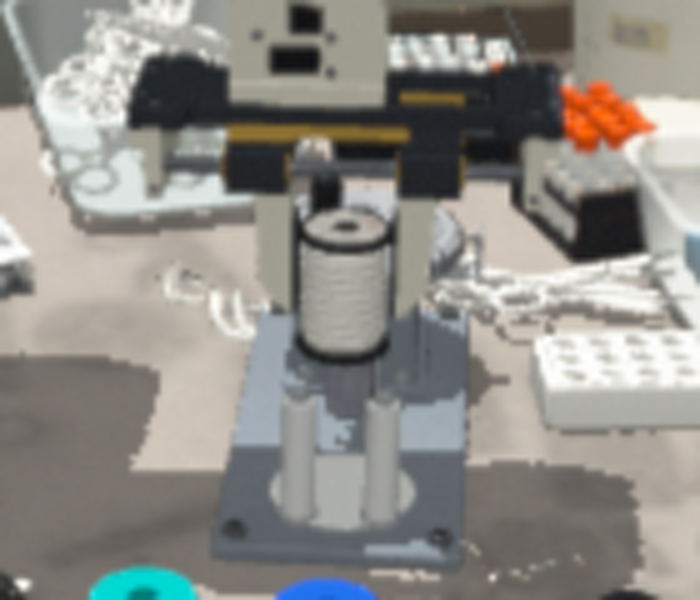

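```bash
python3 - <<'E'
from h import *
p=np.array([574.6,-68.6,110.3])
d=np.array([384.3-574.6,-994+68.6]); d/=np.linalg.norm(d)
for dy in(0,8,16):
  q=p.copy(); q[:2]+=dy*np.array([.25,.968])
  for z in(-22,38):
    for s in(-1,0,1): print(dy,z,s,np.round(proj('side',[q[0]+s*22.5*d[0],q[1]+s*22.5*d[1],q[2]+z]),1),end=' ')
  print()
s=cv2.imread('pics/raw_s1.png').astype(int).sum(2)//3
print(s[178:218,308:311].mean(1).round().astype(int).tolist())
print(s[195,290:330].tolist()); print(s[211,290:330].tolist())
# original pictures: same check on the standing spool
t=cv2.imread('pics/raw_side0.png').astype(int).sum(2)//3
print(t[275:320,286:289].mean(1).round().astype(int).tolist())
for z in (0,60):
  e=[proj('side',[487.6+s*22.5*a,-314.6+s*22.5*b,z]) for s in(-1,1) for a,b in[(-.15,-.99)]]; print(z,np.round(e,1))
u=cv2.imread('pics/raw_top0.png').astype(int).sum(2)//3
print(u[219,368:398].tolist(),u[205:236,382].tolist(), proj('top',[487.6,-314.6,60]),proj('top',[487.6,-337.1,60]),proj('top',[510.1,-314.6,60]))
E
```

```text
0 -22 -1 [308.7 206.1] 0 -22 0 [308.7 210.3] 0 -22 1 [308.6 214.8] 0 38 -1 [309.  182.9] 0 38 0 [309.  186.8] 0 38 1 [308.9 190.9] 
8 -22 -1 [308.9 204.6] 8 -22 0 [308.9 208.8] 8 -22 1 [308.8 213.2] 8 38 -1 [309.2 181.6] 8 38 0 [309.2 185.4] 8 38 1 [309.1 189.5] 
16 -22 -1 [309.1 203.1] 16 -22 0 [309.  207.3] 16 -22 1 [309.  211.6] 16 38 -1 [309.4 180.2] 16 38 0 [309.4 184. ] 16 38 1 [309.3 188. ] 
[166, 164, 162, 139, 162, 172, 109, 66, 134, 167, 120, 58, 69, 171, 177, 170, 166, 168, 161, 172, 162, 172, 166, 166, 165, 166, 167, 161, 171, 160, 168, 152, 99, 47, 36, 79, 96, 98, 100, 100]
[185, 161, 156, 154, 153, 153, 153, 146, 86, 56, 119, 142, 148, 157, 163, 167, 172, 171, 170, 168, 166, 165, 162, 156, 147, 147, 141, 121, 80, 119, 149, 153, 153, 153, 153, 145, 108, 110, 128, 135]
[161, 166, 167, 166, 165, 166, 161, 111, 95, 94, 83, 60, 41, 35, 33, 40, 47, 47, 47, 46, 47, 47, 37, 33, 36, 59, 68, 87, 93, 94, 94, 93, 92, 87, 99, 89, 95, 99, 97, 97]
[186, 185, 182, 184, 251, 253, 252, 197, 74, 88, 177, 246, 253, 253, 251, 168, 61, 58, 121, 165, 170, 168, 170, 170, 162, 172, 162, 172, 168, 166, 166, 166, 167, 164, 173, 167, 165, 162, 126, 59, 33, 65, 139, 188, 192]
0 [[288.5 304.1]
 [288.7 319.2]]
60 [[288.3 279.1]
 [288.4 293.6]]
[95, 78, 36, 45, 51, 30, 95, 146, 158, 156, 159, 137, 84, 67, 64, 48, 122, 160, 157, 156, 161, 123, 55, 95, 105, 104, 104, 104, 105, 105] [103, 103, 103, 103, 105, 93, 45, 127, 157, 145, 141, 157, 107, 60, 64, 57, 82, 137, 153, 157, 159, 142, 81, 36, 40, 74, 94, 131, 142, 136, 121] (np.float64(381.90978156288605), np.float64(219.65129583143494)) (np.float64(390.9097702060443), np.float64(219.5762737275054)) (np.float64(381.50029218115736), np.float64(210.77262453568002))
```

The spool hangs upright and centred, with its foot centre at about (308.6,210). I'll lower it straight down.

>>> {"api": "jog_arm", "payload": {"targets": [{"xyz":[0.01,0.005,0.2],"spin":0},{"xyz":[0,0,0.2],"spin":0},{"xyz":[0,0,0.2],"spin":0},{"xyz":[0,0,0.15],"spin":0},{"xyz":[0,0,0.1],"spin":0},{"xyz":[0,0,0.05],"spin":0},{"xyz":[0,0,0.03],"spin":0},{"xyz":[0,0,0],"spin":0},{"xyz":[0,0,0],"spin":0},{"xyz":[0,0,0],"spin":0}]}}

```text
time: 9.0
tool_pos: [575.2, -67.9, 35.8]
tcp_rot: [3.141, 0.0, 1.319]
contact_force: [-0.0, 0.7, -1.3]
grip_width: 43.0
finger_force: 30.0
```

>>> {"api": "jog_arm", "payload": {"targets": [{"xyz":[0,0,0.008],"spin":0},{"xyz":[0,0,0.006],"spin":0},{"xyz":[0,0,0.006],"spin":0},{"xyz":[0,0,0],"spin":0},{"xyz":[0,0,0],"spin":0},{"xyz":[0,0,0],"spin":0},{"xyz":[0,0,0],"spin":0},{"xyz":[0,0,0],"spin":0},{"xyz":[0,0,0],"spin":0},{"xyz":[0,0,0],"spin":0}]}}

```text
time: 10.25
tool_pos: [575.0, -67.9, 33.9]
tcp_rot: [3.142, 0.0, 1.319]
contact_force: [0.0, 0.0, -0.3]
grip_width: 43.2
finger_force: 30.0
```

>>> {"api": "jog_arm", "payload": {"targets": [{"xyz":[0,0,0.004],"spin":0},{"xyz":[0,0,0],"spin":0},{"xyz":[0,0,0],"spin":0},{"xyz":[0,0,0],"spin":0},{"xyz":[0,0,0],"spin":0},{"xyz":[0,0,0],"spin":0},{"xyz":[0,0,0],"spin":0},{"xyz":[0,0,0],"spin":0},{"xyz":[0,0,0],"spin":0},{"xyz":[0,0,0],"spin":0}], "gripper": 100}}

```text
time: 11.5
tool_pos: [575.0, -67.9, 33.6]
tcp_rot: [3.142, 0.0, 1.319]
contact_force: [0.5, 0.3, -0.5]
grip_width: 91.8
finger_force: 0.0
```

>>> {"api": "jog_arm", "payload": {"targets": [{"xyz":[0,0,-0.1],"spin":0},{"xyz":[0,0,-0.2],"spin":0},{"xyz":[0,0,-0.3],"spin":0},{"xyz":[0,0,-0.4],"spin":0},{"xyz":[0,0,-0.4],"spin":0},{"xyz":[0,0,-0.4],"spin":0},{"xyz":[-0.5,0,0],"spin":0},{"xyz":[-0.5,0,0],"spin":0},{"xyz":[-0.5,0,0],"spin":0},{"xyz":[0,0,0],"spin":0}]}}

```text
time: 12.75
tool_pos: [544.6, -186.6, 178.9]
tcp_rot: [3.14, 0.001, 1.315]
contact_force: [-0.2, 0.8, -0.7]
grip_width: 91.5
finger_force: 0.0
```

```bash
python3 - <<'E'
from h import *
s=bot.capture('side');t=bot.capture('top'); cv2.imwrite('pics/raw_s2.png',s); cv2.imwrite('pics/raw_t2.png',t)
o=np.zeros((600,800,3),np.uint8)
o[:,:320]=cv2.resize(s[168:318,265:345],None,fx=4,fy=4,interpolation=cv2.INTER_CUBIC)
o[:400,330:800]=cv2.resize(t[142:222,208:302],None,fx=5,fy=5,interpolation=cv2.INTER_CUBIC); cv2.imwrite('pics/c3.png',o)
print('seat top pred z72',proj('top',[574.3,-71.5,72]),'+4mm',proj('top',[575.3,-67.6,72]))
E
```

```text
seat top pred z72 (np.float64(284.12318114036066), np.float64(185.42312164996255)) +4mm (np.float64(282.5595745201294), np.float64(185.0456769564894))
```

View pics/c3.png

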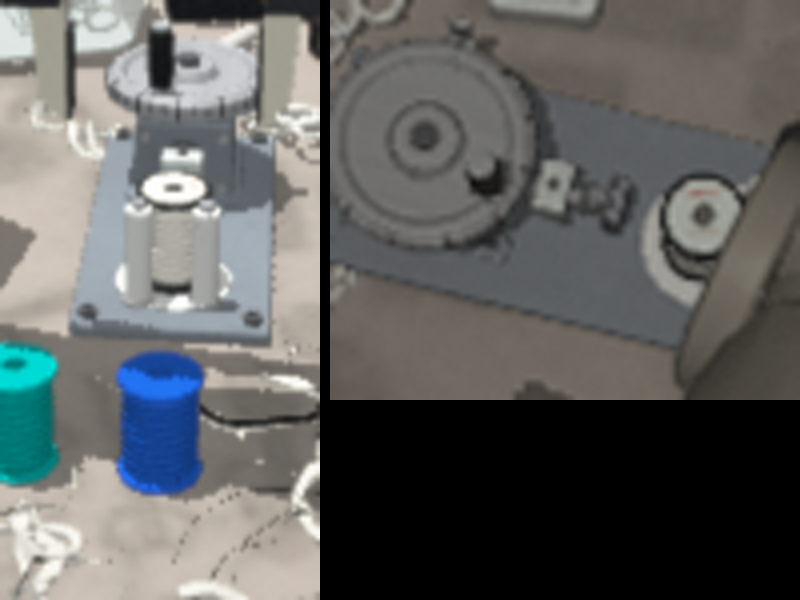

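The spool stands upright in the cradle, its hole at top pixel (282.6,184.8), which matches the +4 mm prediction. Next I'll move above the handle.

>>> {"api": "jog_arm", "payload": {"targets": [{"xyz":[0.475,-0.036,0],"spin":0},{"xyz":[0.475,-0.036,0],"spin":0},{"xyz":[0.475,-0.036,0],"spin":0},{"xyz":[0.475,-0.036,0],"spin":0},{"xyz":[0.475,-0.036,0],"spin":0},{"xyz":[0.475,-0.036,0],"spin":0},{"xyz":[0,0,0.2],"spin":0},{"xyz":[0,0,0.1],"spin":0},{"xyz":[0,0,0],"spin":0},{"xyz":[0,0,0],"spin":0}], "gripper": 55}}

```text
time: 14.1
tool_pos: [585.3, 40.2, 153.8]
tcp_rot: [3.141, 0.0, 1.318]
contact_force: [0.5, 0.1, 0.8]
grip_width: 50.9
finger_force: 0.0
```

```bash
python3 - <<'E'
from h import *
np.set_printoptions(precision=2,suppress=True)
o=bot.get_obs(); print(o['tool_pos'])
s=bot.capture('side')
O=np.array([593.2,1.1]); X=np.array([.968,-.2513]); Y=np.array([.2513,.968])
p=onz('top',268.7,182.8,57)[:2]-O; print('felt face stand',p@X,p@Y)
t=cv2.imread('pics/raw_t2.png').astype(int).sum(2)//3
# profile along stand -y at z57 through x=0
for x in(-5,0,5):
  print(x,[ (y,int(cv2.getRectSubPix(t.astype(np.float32),(1,1),proj('top',[*(O+x*X+y*Y),57]))[0,0])) for y in range(-2,-58,-2)])
print('pred wheel handle',proj('side',[585.2,38.3,134]))
k=5; cv2.imwrite('pics/s3.png',cv2.resize(s[110:230,240:380],None,fx=k,fy=k,interpolation=cv2.INTER_CUBIC))
E
```

```text
[585.35  40.19 153.81]
felt face stand 0.474996649080661 -34.72169182409188
-5 [(-2, 85), (-4, 86), (-6, 79), (-8, 65), (-10, 64), (-12, 69), (-14, 70), (-16, 59), (-18, 60), (-20, 71), (-22, 86), (-24, 98), (-26, 89), (-28, 65), (-30, 51), (-32, 57), (-34, 72), (-36, 87), (-38, 95), (-40, 106), (-42, 132), (-44, 151), (-46, 146), (-48, 111), (-50, 44), (-52, 83), (-54, 120), (-56, 146)]
0 [(-2, 98), (-4, 103), (-6, 86), (-8, 76), (-10, 78), (-12, 94), (-14, 96), (-16, 95), (-18, 88), (-20, 74), (-22, 72), (-24, 87), (-26, 96), (-28, 80), (-30, 51), (-32, 59), (-34, 76), (-36, 90), (-38, 93), (-40, 99), (-42, 119), (-44, 140), (-46, 135), (-48, 69), (-50, 80), (-52, 125), (-54, 158), (-56, 155)]
5 [(-2, 60), (-4, 61), (-6, 64), (-8, 68), (-10, 74), (-12, 80), (-14, 86), (-16, 89), (-18, 80), (-20, 79), (-22, 91), (-24, 101), (-26, 88), (-28, 64), (-30, 50), (-32, 58), (-34, 73), (-36, 88), (-38, 95), (-40, 95), (-42, 102), (-44, 120), (-46, 116), (-48, 91), (-50, 87), (-52, 135), (-54, 154), (-56, 155)]
pred wheel handle (np.float64(304.70716155220396), np.float64(174.71925052731214))
```

View pics/s3.png

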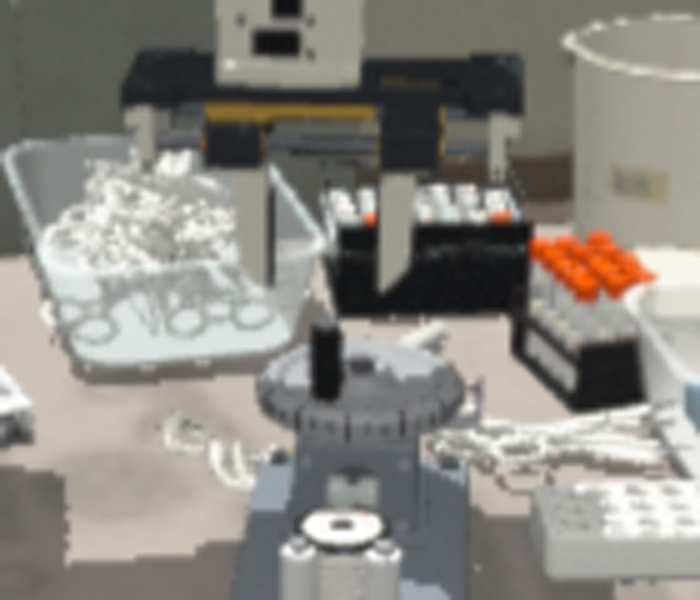

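The fingers straddle the handle, which sits at (326,360) in the crop with the finger midpoint at about 327. I'll descend and close.

>>> {"api": "jog_arm", "payload": {"targets": [{"xyz":[-0.02,0,0.2],"spin":0},{"xyz":[0,0,0.2],"spin":0},{"xyz":[0,0,0.2],"spin":0},{"xyz":[0,0,0.06],"spin":0},{"xyz":[0,0,0],"spin":0},{"xyz":[0,0,0],"spin":0},{"xyz":[0,0,0],"spin":0},{"xyz":[0,0,0],"spin":0},{"xyz":[0,0,0],"spin":0},{"xyz":[0,0,0],"spin":0}]}}

```text
time: 15.4
tool_pos: [584.8, 39.5, 100.8]
tcp_rot: [3.141, 0.0, 1.319]
contact_force: [0.1, -0.3, 0.2]
grip_width: 50.2
finger_force: 0.0
```

>>> {"api": "jog_arm", "payload": {"targets": [{"xyz":[0,0,0],"spin":0},{"xyz":[0,0,0],"spin":0},{"xyz":[0,0,0],"spin":0},{"xyz":[0,0,0],"spin":0},{"xyz":[0,0,0],"spin":0},{"xyz":[0,0,0],"spin":0},{"xyz":[0,0,0],"spin":0},{"xyz":[0,0,0],"spin":0},{"xyz":[0,0,0],"spin":0},{"xyz":[0,0,0],"spin":0}], "gripper": 0}}

```text
time: 16.65
tool_pos: [585.6, 39.3, 100.9]
tcp_rot: [3.14, -0.0, 1.319]
contact_force: [5.7, -1.4, -3.3]
grip_width: 16.1
finger_force: 30.0
```

```bash
cat >> h.py <<'E'
HUB=np.array([611,69.5]); X=np.array([.968,-.2513]); Y=np.array([.2513,.968])
def rows(t0,step,n,r=40):
    t=np.radians(t0-step*np.arange(n+1)); x,y=r*np.cos(t),r*np.sin(t)
    return [(round(b/80,4),round(a/80,4)) for a,b in zip(np.diff(x),np.diff(y))]
def meas(n=6):
    P=[];F=[]
    for i in range(n):
        o=bot.get_obs(); P.append(o['tool_pos']); F.append(o['contact_force'])
        if i<n-1: bot.capture('top')
    p=np.mean(P,0); f=np.mean(F,0); d=p[:2]-HUB; x,y=d@X,d@Y; th=np.arctan2(y,x)
    fx,fy=f[:2]@X,f[:2]@Y
    print('t',o['time'],'theta %.2f'%(np.degrees(th)%360),'r %.2f'%np.hypot(x,y),'z %.1f'%p[2],'Ftan(resist) %.2f'%-(fx*np.sin(th)-fy*np.cos(th)),'Frad %.2f'%(fx*np.cos(th)+fy*np.sin(th)),'fz %.1f'%f[2],'std',np.std(P,0).round(2),np.std(F,0).round(2),'Mz',round(o['moment'][2],2))
    return np.degrees(th)%360
E
python3 - <<'E'
from h import *
meas(6); print(rows(244.5,6,10))
E
```

```text
t 16.9 theta 244.48 r 39.42 z 100.9 Ftan(resist) 4.70 Frad -2.71 fz -3.2 std [0.01 0.01 0.01] [0.35 0.37 0.38] Mz 0.01
[(np.float64(0.025), np.float64(-0.046)), (np.float64(0.0296), np.float64(-0.0431)), (np.float64(0.034), np.float64(-0.0398)), (np.float64(0.038), np.float64(-0.036)), (np.float64(0.0415), np.float64(-0.0319)), (np.float64(0.0446), np.float64(-0.0273)), (np.float64(0.0472), np.float64(-0.0225)), (np.float64(0.0493), np.float64(-0.0175)), (np.float64(0.0509), np.float64(-0.0122)), (np.float64(0.0519), np.float64(-0.0068))]
```

>>> {"api": "jog_arm", "payload": {"targets": [{"xyz":[0.025,-0.046,0],"spin":0},{"xyz":[0.0296,-0.0431,0],"spin":0},{"xyz":[0.034,-0.0398,0],"spin":0},{"xyz":[0.038,-0.036,0],"spin":0},{"xyz":[0.0415,-0.0319,0],"spin":0},{"xyz":[0.0446,-0.0273,0],"spin":0},{"xyz":[0.0472,-0.0225,0],"spin":0},{"xyz":[0.0493,-0.0175,0],"spin":0},{"xyz":[0.0509,-0.0122,0],"spin":0},{"xyz":[0.0519,-0.0068,0],"spin":0}]}}

```text
time: 18.15
tool_pos: [571.3, 75.9, 100.9]
tcp_rot: [3.141, 0.002, 1.319]
contact_force: [3.6, -5.6, -1.9]
grip_width: 16.4
finger_force: 30.0
```

```bash
python3 - <<'E'
from h import *
t=meas(1);t=meas(6); print(rows(t,2,10))
E
```

```text
t 18.15 theta 185.43 r 40.23 z 100.9 Ftan(resist) 4.97 Frad -4.49 fz -1.9 std [0. 0. 0.] [0. 0. 0.] Mz -0.02
t 18.4 theta 184.90 r 40.25 z 100.8 Ftan(resist) 3.61 Frad -3.82 fz -1.6 std [0.02 0.17 0.01] [0.5  0.78 0.54] Mz 0.01
[(np.float64(0.0174), np.float64(-0.0012)), (np.float64(0.0174), np.float64(-0.0006)), (np.float64(0.0175), np.float64(0.0)), (np.float64(0.0174), np.float64(0.0006)), (np.float64(0.0174), np.float64(0.0012)), (np.float64(0.0174), np.float64(0.0019)), (np.float64(0.0173), np.float64(0.0025)), (np.float64(0.0172), np.float64(0.0031)), (np.float64(0.0171), np.float64(0.0037)), (np.float64(0.0169), np.float64(0.0043))]
```

>>> {"api": "jog_arm", "payload": {"targets": [{"xyz":[0.0174,-0.0012,0],"spin":0},{"xyz":[0.0174,-0.0006,0],"spin":0},{"xyz":[0.0175,0,0],"spin":0},{"xyz":[0.0174,0.0006,0],"spin":0},{"xyz":[0.0174,0.0012,0],"spin":0},{"xyz":[0.0174,0.0019,0],"spin":0},{"xyz":[0.0173,0.0025,0],"spin":0},{"xyz":[0.0172,0.0031,0],"spin":0},{"xyz":[0.0171,0.0037,0],"spin":0},{"xyz":[0.0169,0.0043,0],"spin":0}]}}

```text
time: 19.65
tool_pos: [575.4, 88.9, 100.8]
tcp_rot: [-3.141, 0.002, 1.319]
contact_force: [1.4, -6.2, 1.0]
grip_width: 16.0
finger_force: 30.0
```

```bash
python3 - <<'E'
from h import *
t=meas(1);t=meas(6)
for s in range(5): print([tuple(map(float,r)) for r in rows(165-8*s,.8,10)][::9],rows(165-8*s,8,1))
E
```

```text
t 19.65 theta 165.97 r 40.51 z 100.8 Ftan(resist) 4.72 Frad -4.20 fz 1.0 std [0. 0. 0.] [0. 0. 0.] Mz 0.0
t 19.9 theta 165.80 r 40.53 z 100.8 Ftan(resist) 4.15 Frad -4.23 fz 0.1 std [0.02 0.06 0.01] [0.35 0.48 0.44] Mz 0.05
[(0.0067, 0.0019), (0.0064, 0.0027)] [(np.float64(0.066), np.float64(0.0227))]
[(0.0064, 0.0028), (0.006, 0.0036)] [(np.float64(0.0622), np.float64(0.0317))]
[(0.006, 0.0036), (0.0055, 0.0044)] [(np.float64(0.0571), np.float64(0.04))]
[(0.0054, 0.0044), (0.0048, 0.0051)] [(np.float64(0.051), np.float64(0.0476))]
[(0.0047, 0.0051), (0.004, 0.0057)] [(np.float64(0.0439), np.float64(0.0542))]
```

>>> {"api": "jog_arm", "payload": {"targets": [{"xyz":[0.0067,0.0019,0],"spin":0},{"xyz":[0.0067,0.002,0],"spin":0},{"xyz":[0.0067,0.0021,0],"spin":0},{"xyz":[0.0066,0.0022,0],"spin":0},{"xyz":[0.0066,0.0023,0],"spin":0},{"xyz":[0.0066,0.0024,0],"spin":0},{"xyz":[0.0065,0.0025,0],"spin":0},{"xyz":[0.0065,0.0026,0],"spin":0},{"xyz":[0.0064,0.0026,0],"spin":0},{"xyz":[0.0064,0.0027,0],"spin":0}]}}

```text
time: 21.15
tool_pos: [578.2, 93.5, 100.8]
tcp_rot: [-3.14, 0.002, 1.319]
contact_force: [-0.5, -6.1, 0.7]
grip_width: 16.3
finger_force: 30.0
```

```bash
python3 -c "
from h import *
meas(1);meas(10)"
```

```text
t 21.15 theta 158.40 r 40.63 z 100.8 Ftan(resist) 5.21 Frad -3.14 fz 0.7 std [0. 0. 0.] [0. 0. 0.] Mz 0.0
t 21.6 theta 158.29 r 40.63 z 100.8 Ftan(resist) 4.75 Frad -3.73 fz 0.8 std [0.02 0.02 0.01] [0.51 0.3  0.21] Mz 0.02
```

>>> {"api": "jog_arm", "payload": {"targets": [{"xyz":[0.0064,0.0028,0],"spin":0},{"xyz":[0.0064,0.0029,0],"spin":0},{"xyz":[0.0063,0.003,0],"spin":0},{"xyz":[0.0063,0.0031,0],"spin":0},{"xyz":[0.0062,0.0032,0],"spin":0},{"xyz":[0.0062,0.0032,0],"spin":0},{"xyz":[0.0061,0.0033,0],"spin":0},{"xyz":[0.0061,0.0034,0],"spin":0},{"xyz":[0.006,0.0035,0],"spin":0},{"xyz":[0.006,0.0036,0],"spin":0}]}}

```text
time: 22.85
tool_pos: [581.6, 97.7, 100.8]
tcp_rot: [-3.14, 0.003, 1.319]
contact_force: [-1.4, -6.2, 2.4]
grip_width: 16.3
finger_force: 30.0
```

```bash
python3 -c "
from h import *
meas(1);meas(10)"
```

```text
t 22.85 theta 150.71 r 40.71 z 100.8 Ftan(resist) 5.44 Frad -3.24 fz 2.4 std [0. 0. 0.] [0. 0. 0.] Mz -0.03
t 23.3 theta 150.65 r 40.72 z 100.8 Ftan(resist) 4.73 Frad -3.44 fz 1.6 std [0.01 0.01 0.01] [0.36 0.67 0.46] Mz -0.02
```

>>> {"api": "jog_arm", "payload": {"targets": [{"xyz":[0.006,0.0036,0],"spin":0},{"xyz":[0.006,0.0037,0],"spin":0},{"xyz":[0.0059,0.0038,0],"spin":0},{"xyz":[0.0058,0.0039,0],"spin":0},{"xyz":[0.0058,0.0039,0],"spin":0},{"xyz":[0.0057,0.004,0],"spin":0},{"xyz":[0.0057,0.0041,0],"spin":0},{"xyz":[0.0056,0.0042,0],"spin":0},{"xyz":[0.0055,0.0043,0],"spin":0},{"xyz":[0.0055,0.0044,0],"spin":0}]}}

```text
time: 24.55
tool_pos: [585.6, 101.4, 100.8]
tcp_rot: [-3.139, 0.003, 1.319]
contact_force: [-2.4, -6.1, 2.1]
grip_width: 16.2
finger_force: 30.0
```

```bash
python3 -c "
from h import *
meas(1);meas(10)
cv2.imwrite('pics/raw_t4.png',bot.capture('top'))"
```

```text
t 24.55 theta 143.05 r 40.79 z 100.8 Ftan(resist) 5.70 Frad -3.24 fz 2.1 std [0. 0. 0.] [0. 0. 0.] Mz 0.03
t 25.0 theta 142.98 r 40.80 z 100.8 Ftan(resist) 4.97 Frad -3.34 fz 2.2 std [0.02 0.01 0.01] [0.54 0.36 0.29] Mz 0.01
```

>>> {"api": "jog_arm", "payload": {"targets": [{"xyz":[0.0054,0.0044,0],"spin":0},{"xyz":[0.0054,0.0045,0],"spin":0},{"xyz":[0.0053,0.0046,0],"spin":0},{"xyz":[0.0052,0.0047,0],"spin":0},{"xyz":[0.0052,0.0048,0],"spin":0},{"xyz":[0.0051,0.0048,0],"spin":0},{"xyz":[0.005,0.0049,0],"spin":0},{"xyz":[0.005,0.005,0],"spin":0},{"xyz":[0.0049,0.005,0],"spin":0},{"xyz":[0.0048,0.0051,0],"spin":0}]}}

```text
time: 26.3
tool_pos: [590.0, 104.5, 100.8]
tcp_rot: [-3.139, 0.003, 1.319]
contact_force: [-2.8, -6.2, 3.1]
grip_width: 16.3
finger_force: 30.0
```

```bash
python3 -c "
from h import *
meas(1);meas(10)
cv2.imwrite('pics/raw_t5.png',bot.capture('top'))
O=np.array([593.2,1.1])
for n in '245':
  t=cv2.imread(f'pics/raw_t{n}.png').astype(np.float32).mean(2)
  print(n,[ (y,int(np.mean([cv2.getRectSubPix(t,(1,1),proj('top',[*(O+x*X+y*Y),57]))[0,0] for x in(-4,-2,0,2,4)]))) for y in range(-10,-62,-2)])
"
```

```text
t 26.3 theta 135.44 r 40.84 z 100.8 Ftan(resist) 5.57 Frad -3.85 fz 3.1 std [0. 0. 0.] [0. 0. 0.] Mz 0.04
t 26.75 theta 135.36 r 40.85 z 100.8 Ftan(resist) 4.88 Frad -3.32 fz 2.8 std [0.02 0.02 0.01] [0.47 0.49 0.45] Mz 0.08
2 [(-10, 75), (-12, 88), (-14, 90), (-16, 86), (-18, 79), (-20, 74), (-22, 79), (-24, 92), (-26, 93), (-28, 72), (-30, 50), (-32, 58), (-34, 74), (-36, 89), (-38, 94), (-40, 99), (-42, 119), (-44, 139), (-46, 131), (-48, 81), (-50, 77), (-52, 122), (-54, 152), (-56, 155), (-58, 155), (-60, 154)]
4 [(-10, 123), (-12, 100), (-14, 106), (-16, 126), (-18, 135), (-20, 122), (-22, 89), (-24, 88), (-26, 96), (-28, 87), (-30, 76), (-32, 82), (-34, 94), (-36, 96), (-38, 93), (-40, 85), (-42, 81), (-44, 83), (-46, 83), (-48, 56), (-50, 74), (-52, 126), (-54, 156), (-56, 159), (-58, 158), (-60, 157)]
5 [(-10, 139), (-12, 125), (-14, 103), (-16, 116), (-18, 136), (-20, 141), (-22, 119), (-24, 90), (-26, 97), (-28, 96), (-30, 79), (-32, 68), (-34, 78), (-36, 91), (-38, 89), (-40, 84), (-42, 73), (-44, 75), (-46, 77), (-48, 67), (-50, 72), (-52, 114), (-54, 150), (-56, 157), (-58, 159), (-60, 159)]
```

```bash
python3 -c "
from h import *
s=bot.capture('side')
o=np.zeros((600,800,3),np.uint8)
for i,n in enumerate('25'):
  t=cv2.imread(f'pics/raw_t{n}.png')
  o[300*i:300*i+300,:480]=cv2.resize(t[165:205,235:299],(480,300),interpolation=cv2.INTER_CUBIC)
o[:,500:800]=cv2.resize(s[190:250,290:320],(300,600),interpolation=cv2.INTER_CUBIC)
cv2.imwrite('pics/c5.png',o)
"
```

```text
(no output)
```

View pics/c5.png

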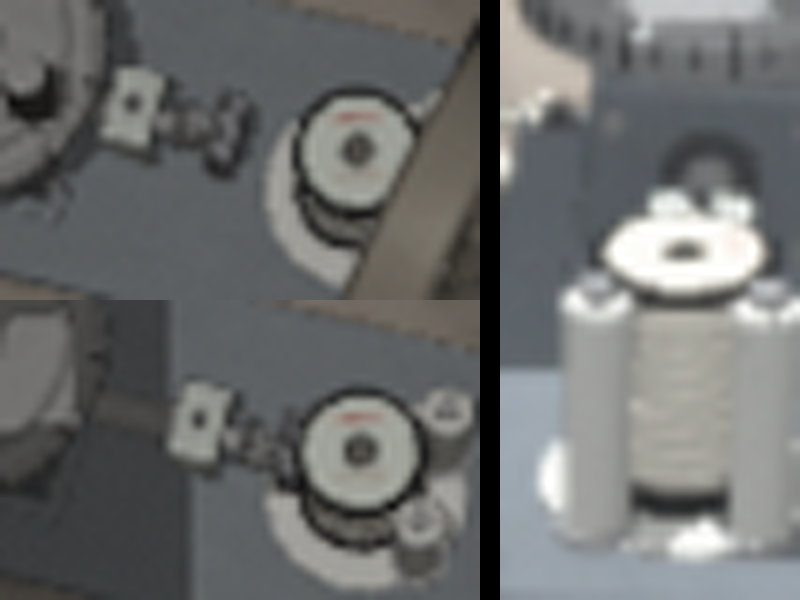

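The shoe has reached the spool, with the hole moving from 358 to 360 px in the crop, and is starting to slide it home. The force isn't rising yet, so I'll continue.

>>> {"api": "jog_arm", "payload": {"targets": [{"xyz":[0.0048,0.0051,0],"spin":0},{"xyz":[0.0047,0.0052,0],"spin":0},{"xyz":[0.0046,0.0053,0],"spin":0},{"xyz":[0.0045,0.0053,0],"spin":0},{"xyz":[0.0045,0.0054,0],"spin":0},{"xyz":[0.0044,0.0055,0],"spin":0},{"xyz":[0.0043,0.0055,0],"spin":0},{"xyz":[0.0042,0.0056,0],"spin":0},{"xyz":[0.0041,0.0056,0],"spin":0},{"xyz":[0.004,0.0057,0],"spin":0}]}}

```text
time: 28.1
tool_pos: [594.8, 107.0, 100.8]
tcp_rot: [-3.138, 0.003, 1.319]
contact_force: [-3.8, -4.7, 3.5]
grip_width: 16.5
finger_force: 30.0
```

```bash
cat >> h.py <<'E'
def hole(f):
    t=cv2.imread(f).astype(np.float32).mean(2) if isinstance(f,str) else f.astype(np.float32).mean(2)
    w=cv2.resize(t[178:192,276:291],None,fx=1,fy=1); m=np.clip(120-w,0,None); yy,xx=np.mgrid[178:192,276:291]
    m[np.hypot(xx-283.2,yy-185)>4]=0
    return round((m*xx).sum()/m.sum(),2),round((m*yy).sum()/m.sum(),2)
E
python3 -c "
from h import *
meas(1);meas(10)
t=bot.capture('top');cv2.imwrite('pics/raw_t6.png',t)
for n in '2456': print(n,hole(f'pics/raw_t{n}.png'))
print([[tuple(map(float,r)) for r in rows(a,.6,10)][::9] for a in(128,122,116,110)])
"
```

```text
t 28.1 theta 127.94 r 40.88 z 100.8 Ftan(resist) 5.37 Frad -2.85 fz 3.5 std [0. 0. 0.] [0. 0. 0.] Mz 0.01
t 28.55 theta 127.86 r 40.90 z 100.8 Ftan(resist) 4.99 Frad -2.88 fz 3.7 std [0.02 0.02 0.01] [0.31 0.49 0.36] Mz 0.01
2 (np.float64(282.18), np.float64(184.54))
4 (np.float64(282.18), np.float64(184.54))
5 (np.float64(282.48), np.float64(184.62))
6 (np.float64(282.9), np.float64(184.67))
[[(0.0032, 0.0041), (0.0028, 0.0044)], [(0.0028, 0.0045), (0.0023, 0.0047)], [(0.0023, 0.0047), (0.0018, 0.0049)], [(0.0018, 0.0049), (0.0013, 0.0051)]]
```

>>> {"api": "jog_arm", "payload": {"targets": [{"xyz":[0.0032,0.0041,0],"spin":0},{"xyz":[0.0032,0.0041,0],"spin":0},{"xyz":[0.0031,0.0042,0],"spin":0},{"xyz":[0.0031,0.0042,0],"spin":0},{"xyz":[0.003,0.0043,0],"spin":0},{"xyz":[0.003,0.0043,0],"spin":0},{"xyz":[0.0029,0.0043,0],"spin":0},{"xyz":[0.0029,0.0044,0],"spin":0},{"xyz":[0.0028,0.0044,0],"spin":0},{"xyz":[0.0028,0.0044,0],"spin":0}]}}

```text
time: 29.85
tool_pos: [598.4, 108.4, 100.8]
tcp_rot: [-3.137, 0.003, 1.319]
contact_force: [-5.4, -4.8, 3.6]
grip_width: 16.3
finger_force: 30.0
```

```bash
python3 -c "
from h import *
meas(1);meas(10)
t=bot.capture('top');cv2.imwrite('pics/raw_t7.png',t);print(hole(t))"
```

```text
t 29.85 theta 122.49 r 40.94 z 100.8 Ftan(resist) 6.66 Frad -2.90 fz 3.6 std [0. 0. 0.] [0. 0. 0.] Mz 0.01
t 30.3 theta 122.42 r 40.94 z 100.8 Ftan(resist) 6.07 Frad -3.00 fz 4.2 std [0.02 0.01 0.01] [0.54 0.29 0.37] Mz -0.01
(np.float64(282.9), np.float64(184.69))
```

>>> {"api": "jog_arm", "payload": {"targets": [{"xyz":[0.0028,0.0045,0],"spin":0},{"xyz":[0.0027,0.0045,0],"spin":0},{"xyz":[0.0027,0.0045,0],"spin":0},{"xyz":[0.0026,0.0045,0],"spin":0},{"xyz":[0.0026,0.0046,0],"spin":0},{"xyz":[0.0025,0.0046,0],"spin":0},{"xyz":[0.0025,0.0046,0],"spin":0},{"xyz":[0.0024,0.0046,0],"spin":0},{"xyz":[0.0024,0.0047,0],"spin":0},{"xyz":[0.0023,0.0047,0],"spin":0}]}}

```text
time: 31.6
tool_pos: [602.2, 109.5, 100.8]
tcp_rot: [-3.137, 0.003, 1.319]
contact_force: [-5.5, -4.6, 5.0]
grip_width: 16.5
finger_force: 30.0
```

```bash
python3 -c "
from h import *
meas(1);meas(10)
t=bot.capture('top');cv2.imwrite('pics/raw_t8.png',t);print(hole(t))"
```

```text
t 31.6 theta 117.01 r 40.99 z 100.8 Ftan(resist) 6.32 Frad -3.35 fz 5.0 std [0. 0. 0.] [0. 0. 0.] Mz -0.03
t 32.05 theta 116.97 r 40.97 z 100.7 Ftan(resist) 6.59 Frad -3.33 fz 4.7 std [0.02 0.01 0.02] [0.37 0.26 0.37] Mz 0.01
(np.float64(283.0), np.float64(184.69))
```

Force rises from about 4.9 N to 6.1 and 6.6 N, and the spool has stopped moving. Both put first touch at theta of about 130, so the target is about 110.7.

>>> {"api": "jog_arm", "payload": {"targets": [{"xyz":[0.0025,0.0051,0],"spin":0},{"xyz":[0.0024,0.0051,0],"spin":0},{"xyz":[0.0024,0.0051,0],"spin":0},{"xyz":[0.0023,0.0052,0],"spin":0},{"xyz":[0.0023,0.0052,0],"spin":0},{"xyz":[0.0022,0.0052,0],"spin":0},{"xyz":[0.0021,0.0053,0],"spin":0},{"xyz":[0.0021,0.0053,0],"spin":0},{"xyz":[0.002,0.0053,0],"spin":0},{"xyz":[0.0019,0.0053,0],"spin":0}]}}

```text
time: 33.35
tool_pos: [606.3, 110.2, 100.8]
tcp_rot: [-3.136, 0.003, 1.319]
contact_force: [-7.1, -5.0, 5.8]
grip_width: 16.4
finger_force: 30.0
```

```bash
python3 -c "
from h import *
meas(1);meas(20)
t=bot.capture('top');cv2.imwrite('pics/raw_t9.png',t);print(hole(t))"
```

```text
t 33.35 theta 111.13 r 40.99 z 100.8 Ftan(resist) 7.61 Frad -4.16 fz 5.8 std [0. 0. 0.] [0. 0. 0.] Mz -0.03
t 34.3 theta 111.08 r 40.99 z 100.7 Ftan(resist) 7.55 Frad -4.12 fz 5.6 std [0.01 0.01 0.01] [0.54 0.56 0.51] Mz 0.01
(np.float64(283.18), np.float64(184.73))
```

>>> {"api": "jog_arm", "payload": {"targets": [{"xyz":[-0.0047,-0.0036,0],"spin":0},{"xyz":[-0.0047,-0.0036,0],"spin":0},{"xyz":[0,0,0],"spin":0},{"xyz":[0,0,0],"spin":0},{"xyz":[0,0,0],"spin":0},{"xyz":[0,0,0],"spin":0},{"xyz":[0,0,0],"spin":0},{"xyz":[0,0,0],"spin":0},{"xyz":[0,0,0],"spin":0},{"xyz":[0,0,0],"spin":0}]}}

```text
time: 35.6
tool_pos: [606.3, 110.2, 100.8]
tcp_rot: [-3.137, 0.002, 1.319]
contact_force: [-5.3, -2.3, 4.8]
grip_width: 16.5
finger_force: 30.0
```

```bash
python3 -c "
from h import *
meas(10)"
```

```text
t 36.05 theta 111.13 r 40.94 z 100.8 Ftan(resist) 5.53 Frad -2.30 fz 4.7 std [0.01 0.01 0.01] [0.46 0.54 0.61] Mz 0.0
```

>>> {"api": "jog_arm", "payload": {"targets": [{"xyz":[-0.0035,-0.007,0],"spin":0},{"xyz":[-0.0035,-0.007,0],"spin":0},{"xyz":[0,0,0],"spin":0},{"xyz":[0,0,0],"spin":0},{"xyz":[0,0,0],"spin":0},{"xyz":[0,0,0],"spin":0},{"xyz":[0,0,0],"spin":0},{"xyz":[0,0,0],"spin":0},{"xyz":[0,0,0],"spin":0},{"xyz":[0,0,0],"spin":0}]}}

```text
time: 37.3
tool_pos: [606.3, 110.2, 100.8]
tcp_rot: [-3.14, 0.001, 1.319]
contact_force: [-5.0, -4.4, 4.2]
grip_width: 16.5
finger_force: 30.0
```

```bash
python3 -c "
from h import *
meas(6)"
```

```text
t 37.55 theta 111.14 r 40.95 z 100.8 Ftan(resist) 5.78 Frad -2.81 fz 4.5 std [0.01 0.01 0.01] [0.46 0.46 0.42] Mz -0.02
```

>>> {"api": "jog_arm", "payload": {"targets": [{"xyz":[0,0,0],"spin":0},{"xyz":[0,0,0],"spin":0},{"xyz":[0,0,0],"spin":0},{"xyz":[0,0,0],"spin":0},{"xyz":[0,0,0],"spin":0},{"xyz":[0,0,0],"spin":0},{"xyz":[0,0,-0.1],"spin":0},{"xyz":[0,0,-0.3],"spin":0},{"xyz":[0,0,-0.4],"spin":0},{"xyz":[0,0,-0.4],"spin":0}], "gripper": 55}}

```text
time: 38.8
tool_pos: [607.1, 110.3, 198.4]
tcp_rot: [3.141, -0.0, 1.319]
contact_force: [0.5, 0.2, 0.8]
grip_width: 50.2
finger_force: 0.0
```

```bash
python3 -c "
from h import *
np.set_printoptions(precision=1,suppress=True)
o=bot.get_obs();print(o['time'],o['tool_pos'])
s=bot.capture('side');t=bot.capture('top');print(hole(t))
T=np.radians(111.1);q=HUB+41*(np.cos(T)*X+np.sin(T)*Y);print('handle pred side px (z134, crop)',(np.array(proj('side',[*q,134]))-[270,150])*[7.5,5])
o=np.zeros((600,800,3),np.uint8)
o[:500,:525]=cv2.resize(s[150:250,270:340],(525,500),interpolation=cv2.INTER_CUBIC)
o[:300,530:800]=cv2.resize(t[165:205,258:294],(270,300),interpolation=cv2.INTER_CUBIC)
cv2.imwrite('pics/c9.png',o)"
```

```text
38.8 [607.1 110.3 198.4]
(np.float64(283.18), np.float64(184.73))
handle pred side px (z134, crop) [280.8  70. ]
```

View pics/c9.png

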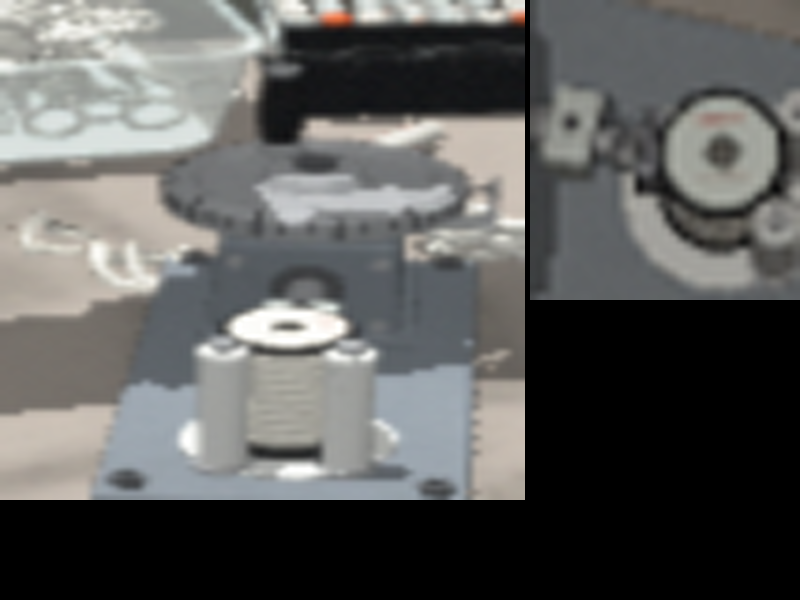

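The spool stands upright between the rollers at about (288,390) in the crop, the shoe is against it, and the handle is where predicted at about (280,100). I'm handing the job in.

```bash
python3 -c "
from plant import bot
print(bot.close_job())"
```

```text
the job is handed in; nothing more can be done
None
```

I stood the spool in the cradle and let go, wound the shoe about 20° past first touch by wheel angle and force, and handed the job in at about 39 s; no verdict was shown.

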